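# Hang the flat wooden utensils on the hook carousel

### The job

Hang every flat wooden utensil that lies on the shelf on the hook carousel by its eye, one to a free hook, so that each hangs freely blade down. For each one first turn the carousel so that a free hook faces front, straight towards the robot's side, and put the utensil on that hook there. Leave the glass dish, the amber vial and the pill tin where they are.

Things in the scene. Friction and masses are not known exactly. Their poses are not given: they have to be found in the camera images.
- turner_mid (a point): flat wooden turner: square blade end 58 mm wide. 163-180 mm long, 8 mm thick, about 0.06 kg, same both sides, lies flat. Point: mid-thickness, middle of the straight shank (30 mm wide, from -30 to +43 mm), near its balance point; +x runs along it to its eye, z square to the flat. Grip here across the width (y). May be absent (None).
- turner_eye (a point): centre of the turner's hanging eye, 65 mm along +x from turner_mid: a 28 mm round hole through a 44 mm square end.
- paddle_mid (a point): flat wooden stirring paddle: round blade end 58 mm wide. 163-180 mm long, 8 mm thick, about 0.06 kg, same both sides, lies flat. Point: mid-thickness, middle of the straight shank (30 mm wide, from -30 to +43 mm), near its balance point; +x runs along it to its eye, z square to the flat. Grip here across the width (y). May be absent (None).
- paddle_eye (a point): centre of the paddle's hanging eye, 65 mm along +x from paddle_mid: a 28 mm round hole through a 44 mm square end.
- fork_mid (a point): flat wooden fork: blade end 54 mm wide with two tines. 163-180 mm long, 8 mm thick, about 0.06 kg, same both sides, lies flat. Point: mid-thickness, middle of the straight shank (30 mm wide, from -30 to +43 mm), near its balance point; +x runs along it to its eye, z square to the flat. Grip here across the width (y). May be absent (None).
- fork_eye (a point): centre of the fork's hanging eye, 65 mm along +x from fork_mid: a 28 mm round hole through a 44 mm square end.
- spreader_mid (a point): flat wooden spreader: a plain strip 30 mm wide with an eye. 163-180 mm long, 8 mm thick, about 0.06 kg, same both sides, lies flat. Point: mid-thickness, middle of the straight shank (30 mm wide, from -30 to +43 mm), near its balance point; +x runs along it to its eye, z square to the flat. Grip here across the width (y). May be absent (None).
- spreader_eye (a point): centre of the spreader's hanging eye, 65 mm along +x from spreader_mid: a 28 mm round hole through a 44 mm square end.
- hook_a (a point): first of four free hooks, 60 degrees apart (a, b, c, d anticlockwise from above). A 6 mm steel rod slopes down outward at 23 degrees and, 130 mm from the axis and 200 mm above the shelf, turns straight up for 22 mm (top 225 mm up). Point: that corner, on the rod's centre line. An eye lowered over the upright end and let go swings down and hangs, blade down.
- hook_b (a point): second of four free hooks, 60 degrees apart (a, b, c, d anticlockwise from above). A 6 mm steel rod slopes down outward at 23 degrees and, 130 mm from the axis and 200 mm above the shelf, turns straight up for 22 mm (top 225 mm up). Point: that corner, on the rod's centre line. An eye lowered over the upright end and let go swings down and hangs, blade down.
- hook_c (a point): third of four free hooks, 60 degrees apart (a, b, c, d anticlockwise from above). A 6 mm steel rod slopes down outward at 23 degrees and, 130 mm from the axis and 200 mm above the shelf, turns straight up for 22 mm (top 225 mm up). Point: that corner, on the rod's centre line. An eye lowered over the upright end and let go swings down and hangs, blade down.
- hook_d (a point): fourth of four free hooks, 60 degrees apart (a, b, c, d anticlockwise from above). A 6 mm steel rod slopes down outward at 23 degrees and, 130 mm from the axis and 200 mm above the shelf, turns straight up for 22 mm (top 225 mm up). Point: that corner, on the rod's centre line. An eye lowered over the upright end and let go swings down and hangs, blade down.
- stand: fixed round foot of the carousel, 170 mm across, 20 mm high; origin on the turning axis at shelf level, never turned (its -x is the front, towards the robot's side of the shelf). A thin steel hoop (turns with the rack), 115 mm up, lies just inside the hooks; hung things rest against it. A hook faces front when it points from the axis along -x.
- knob_mid (a point): turning knob on top of the carousel, on its axis: an upright wooden bar 60 mm long (along this point's x), 14 mm wide (along y), from 245 to 300 mm above the shelf; this point is 275 mm up. The rack turns with it.
- rack (a joint): angle of the rack about its upright axis, rad, anticlockwise from above positive, stops at -6.2 and 6.2; light friction (0.05 N m) holds it. Six hooks 60 degrees apart: four free, two neighbours taken by a steel ladle and a skimmer fixed to the rack (down to 30 mm above the shelf). At 0 the skimmer's hook faces front; anticlockwise from it come hook_a, b, c, d and the ladle.
- dish: bystander: round glass dish, 120 mm across, 45 mm high; origin under its centre
- vial: bystander: closed amber vial, 48 mm across, 85 mm high; origin under its centre
- tin: bystander: round steel pill tin, 87 mm across, 34 mm high; origin under its centre
Not all that is in view belongs to the job. Leave any green look-alike of the part that bears paddle_mid alone.

How it is judged (in metres and radians):
On the way:
1. a free hook has been turned to the front (within 25 degrees) (x of any of hook_a, hook_b, hook_c, hook_d in the frame of stand below -0.117 m), for 0.2 s.
At the end, for the whole second after the job is handed in: Every utensil present hangs on a free hook (eye centre within 24 mm of the hook's corner, its length within 0.4 rad of upright, blade down), no two on one hook (eyes over 60 mm apart), at rest (under 0.05 m/s), and the rack is still ((distance between turner_eye and hook_a below 0.024 m or distance between turner_eye and hook_b below 0.024 m or distance between turner_eye and hook_c below 0.024 m or distance between turner_eye and hook_d below 0.024 m) and angle between each of turner_mid, paddle_mid, fork_mid, spreader_mid's own x axis and vertical below 0.4 rad and linear speed of each of turner, paddle, fork, spreader below 0.05 m/s and (distance between paddle_eye and hook_a below 0.024 m or distance between paddle_eye and hook_b below 0.024 m or distance between paddle_eye and hook_c below 0.024 m or distance between paddle_eye and hook_d below 0.024 m) and (distance between fork_eye and hook_a below 0.024 m or distance between fork_eye and hook_b below 0.024 m or distance between fork_eye and hook_c below 0.024 m or distance between fork_eye and hook_d below 0.024 m) and (distance between spreader_eye and hook_a below 0.024 m or distance between spreader_eye and hook_b below 0.024 m or distance between spreader_eye and hook_c below 0.024 m or distance between spreader_eye and hook_d below 0.024 m) and distance between turner_eye and paddle_eye above 0.06 m and distance between each of turner_eye, paddle_eye and fork_eye above 0.06 m and distance between each of turner_eye, paddle_eye, fork_eye and spreader_eye above 0.06 m and velocity of joint rack between -0.1 and 0.1 rad/s); the robot touches nothing.
It fails at once if a bystander (dish, vial or tin) is shifted over 30 mm or tipped over (distance of any of dish, vial, tin from where it was at the start of the episode above 0.03 m or angle between any of dish, vial, tin's own z axis and vertical above 0.5 rad).
It fails at once if a utensil in the gripper is put on a hook that does not face front (over about 40 degrees off) ((contact force between the fingers and turner above 0.5 N and distance between turner_eye and hook_a below 0.02 m and angle between turner_mid's own x axis and vertical above 0.7 rad and x of turner_eye in the frame of stand above -0.095 m) or (contact force between the fingers and turner above 0.5 N and distance between turner_eye and hook_b below 0.02 m and angle between turner_mid's own x axis and vertical above 0.7 rad and x of turner_eye in the frame of stand above -0.095 m) or (contact force between the fingers and turner above 0.5 N and distance between turner_eye and hook_c below 0.02 m and angle between turner_mid's own x axis and vertical above 0.7 rad and x of turner_eye in the frame of stand above -0.095 m) or (contact force between the fingers and turner above 0.5 N and distance between turner_eye and hook_d below 0.02 m and angle between turner_mid's own x axis and vertical above 0.7 rad and x of turner_eye in the frame of stand above -0.095 m) or (contact force between the fingers and paddle above 0.5 N and distance between paddle_eye and hook_a below 0.02 m and angle between paddle_mid's own x axis and vertical above 0.7 rad and x of paddle_eye in the frame of stand above -0.095 m) or (contact force between the fingers and paddle above 0.5 N and distance between paddle_eye and hook_b below 0.02 m and angle between paddle_mid's own x axis and vertical above 0.7 rad and x of paddle_eye in the frame of stand above -0.095 m) or (contact force between the fingers and paddle above 0.5 N and distance between paddle_eye and hook_c below 0.02 m and angle between paddle_mid's own x axis and vertical above 0.7 rad and x of paddle_eye in the frame of stand above -0.095 m) or (contact force between the fingers and paddle above 0.5 N and distance between paddle_eye and hook_d below 0.02 m and angle between paddle_mid's own x axis and vertical above 0.7 rad and x of paddle_eye in the frame of stand above -0.095 m) or (contact force between the fingers and fork above 0.5 N and distance between fork_eye and hook_a below 0.02 m and angle between fork_mid's own x axis and vertical above 0.7 rad and x of fork_eye in the frame of stand above -0.095 m) or (contact force between the fingers and fork above 0.5 N and distance between fork_eye and hook_b below 0.02 m and angle between fork_mid's own x axis and vertical above 0.7 rad and x of fork_eye in the frame of stand above -0.095 m) or (contact force between the fingers and fork above 0.5 N and distance between fork_eye and hook_c below 0.02 m and angle between fork_mid's own x axis and vertical above 0.7 rad and x of fork_eye in the frame of stand above -0.095 m) or (contact force between the fingers and fork above 0.5 N and distance between fork_eye and hook_d below 0.02 m and angle between fork_mid's own x axis and vertical above 0.7 rad and x of fork_eye in the frame of stand above -0.095 m) or (contact force between the fingers and spreader above 0.5 N and distance between spreader_eye and hook_a below 0.02 m and angle between spreader_mid's own x axis and vertical above 0.7 rad and x of spreader_eye in the frame of stand above -0.095 m) or (contact force between the fingers and spreader above 0.5 N and distance between spreader_eye and hook_b below 0.02 m and angle between spreader_mid's own x axis and vertical above 0.7 rad and x of spreader_eye in the frame of stand above -0.095 m) or (contact force between the fingers and spreader above 0.5 N and distance between spreader_eye and hook_c below 0.02 m and angle between spreader_mid's own x axis and vertical above 0.7 rad and x of spreader_eye in the frame of stand above -0.095 m) or (contact force between the fingers and spreader above 0.5 N and distance between spreader_eye and hook_d below 0.02 m and angle between spreader_mid's own x axis and vertical above 0.7 rad and x of spreader_eye in the frame of stand above -0.095 m)).
Of turner, paddle, fork, spreader only 3 to 4 are there at a start; the rules pass over those that are not, and their reading is None.
At some moment in a run one of turner, paddle, fork, spreader may be knocked a few centimetres aside while the robot is not near it.
It also fails if it takes over 210 s, if anything falls off the work surface, if the arm or the gripper's body presses on something with over 40 N, if the wrist force passes 120 N, or if a joint passes its speed limit or range.

### The arm

A 6-joint arm with a two-finger parallel gripper is mounted at the origin on the work surface. World frame = base frame: x ahead of the robot, y to its left, z up, the work surface at z = 0. Lengths are in mm, angles in rad, forces in N, time in s.
With the tool pointing down it reaches from about 275 to 825 mm from the base axis. Payload 4.9 kg.
Tool frame: the origin (TCP) lies at the very end of the fingers, on their centre line; the grasp point (between the pads) lies 19 mm behind it (tcp_to_grasp is the distance from the TCP to the grasp point, in mm); y points along the fingers, x is the direction in which the jaws open and shut, and the axes are right-handed (so a half turn about y gives the same grasp; the last joint's range is limited). The gripper opens to 85 mm and grips with 20 to 120 N. Pads are 22 mm wide; open, the fingers measure 114 mm over their backs; the gripper's body (76 mm by 85 mm) begins 54 mm behind the grasp point. The pads swing forward as they close: fully open they stand 13 mm farther back than shut.
Start: joints at [-1.321, 0.326, -0.193, 1.052, 0, 1.437], TCP at [205.959, -510, 231.281] pointing down, gripper open.
Joint ranges: [-2.65, 2.65], [-0.97, 1.79], [-1.3, 1.35], [-1.93, 2.1], [-1.47, 1.37], [-3.14, 3.14]. Speed limits (rad/s): [2.57, 2.57, 3.14, 3.14, 3.14, 3.14].

### API

Orientations are given as a unit quaternion [w, x, y, z].
In Python, from workcell import * gives the robot as it stands. The module is installed in compiled form; this text tells all that it offers.
- The arm moves only by the shell command python3 -m creep 'ROWS' [OPENING] [FORCE]. ROWS is JSON, a list that holds one entry, the list of rows, each a list of 6 numbers: the shift along the tool's x, y, z in m, then the turn, a rotation vector about the tool's x, y, z in degrees. A call has 1 to 20 rows; each row is the pose to reach, as a shift and turn from the pose commanded when the call began, along the tool's axes at that moment; what a row does not reach only later rows make up. A row lasts 1/8 s, in which the tool goes at most 62.5 mm and 10.7 degrees, less where a joint would pass 70% of its speed; a pose out of reach is approached as far as the arm can. A call with a gripper value outside its range is refused whole. OPENING is the closure, from 0 (fully open) to 1 (shut), set as the call begins (- or left out, the last holds). The fingers move at their own pace and stop on an object; FORCE is the grip in N (left out, the last holds). Time passes only in rows, so rows that repeat a pose let the fingers close. It gives the time, the measured TCP pose, the force and the opening at its end, in the units of the state.
- get_obs(): the state, without advancing time (a new reading comes with each control period).
- grab_frame(name): name is "scene" or "top"; returns a dict with "img" (420x560x3 uint8, red, green, blue), "mtx" (3x3 intrinsics, pixels), "k1" (the pictures are not rectified: a ray, as slopes to the right and down, at radius r is drawn at 1 + k1 r^2 times it, then the intrinsics apply), "world_to_cam" (4x4, takes a point from world to camera coordinates). Camera axes: x right, y up, looking along -z (the intrinsics and any distortion apply to the point x, -y, -z); pixel columns grow to the right and rows downward; lengths in mm; the calibration is good to about 2 mm. A picture is of the moment at which its call begins. There is no depth.
- job_done(): hands the job in, once; it reports no verdict.
Trained networks look in a picture, given as the dict that the camera call returned (one of the last four; its "shot" number tells which), for a name from the list of things; names that differ only in an ending like _2 or _b are one class to them, and where a whole thing is asked for, a point or a joint stands for the part that bears it (a point fixed in the world has none). Each returns a list of dicts, best first, with "score" (0 to 1); they miss things now and then, are a little off and sometimes report something else, mostly with a low value. They report only what shows in the picture. A call takes as long as a camera call. They do not tell look-alikes from the thing itself.
- search_frame(picture, name): "rect" ([left, top, right, bottom] in pixels, round what is visible of it).
- masks_of(picture, name): "pixels" (420x560 bool, what is visible of it) and "rect" ([left, top, right, bottom] in pixels, round what is visible of it).
The state is a dict: "clock": time; "q": joint angles; "dq": joint speeds; "joint_efforts": joint torques, N m; "position": TCP position; "eef_rot": TCP orientation; "wrist_force": force on the tool from outside, world axes, zero at the start; "wrist_torque": the same for the moment, N m; "finger_gap": opening from 0.0 (shut) to 1.0 (fully open).
Only numpy, scipy, OpenCV 4.12 (cv2) and the standard library are available. Lean on these libraries where they do the work, as an engineer would, in place of code of your own. Each camera call takes 0.05 s, during which the arm holds its last target. There are 200 camera calls.

## Working session

There is one attempt and no reset: what is moved stays moved. The work goes in short steps, Python scripts to look and compute and a shell command to move; the robot and the scene stay as the last step left them, time stands still between calls to the robot, and variables do not carry over. Pictures are saved under pics/ and viewed, about 12 in all and at most 16, crops included, and the job is handed in when it is done.

```bash
mkdir -p pics; python3 - <<'E'
from workcell import *
import cv2,numpy as np
o=get_obs();print(o['position'],o['eef_rot'],o['clock'])
for n in('scene','top'):
    f=grab_frame(n);cv2.imwrite(f'pics/{n}0.png',f['img'][:,:,::-1])
    print(n,f['mtx'].tolist(),f['k1'],np.round(f['world_to_cam'],3).tolist())
    for k in['turner_mid','paddle_mid','fork_mid','spreader_mid','knob_mid','stand','dish','vial','tin','hook_a']:
        print(k,[(np.round(d['rect']).tolist(),round(d['score'],2)) for d in search_frame(f,k)][:5])
E
```

```text
[ 205.81065554 -509.3918361   230.49549368] [ 0.58660485 -0.58576642  0.39591644 -0.39499698] 0.0
scene [[426.6651448969675, 0.0, 276.74861969531327], [0.0, 426.6651448969675, 210.67488953735588], [0.0, 0.0, 1.0]] 0.0472964353007053 [[-0.843, 0.538, -0.016, 393.166], [-0.379, -0.571, 0.728, 123.402], [0.382, 0.62, 0.685, -1758.835], [0.0, 0.0, 0.0, 1.0]]
turner_mid [([185.0, 184.0, 276.0, 265.0], 0.5), ([214.0, 168.0, 254.0, 182.0], 0.25)]
paddle_mid [([378.0, 310.0, 402.0, 364.0], 0.97), ([362.0, 236.0, 406.0, 261.0], 0.86), ([302.0, 328.0, 338.0, 384.0], 0.65), ([321.0, 278.0, 374.0, 300.0], 0.63), ([272.0, 215.0, 317.0, 234.0], 0.63)]
fork_mid [([310.0, 235.0, 346.0, 271.0], 0.92), ([184.0, 183.0, 277.0, 263.0], 0.6)]
spreader_mid [([212.0, 166.0, 254.0, 182.0], 0.8)]
knob_mid [([189.0, 183.0, 276.0, 265.0], 0.78)]
stand [([186.0, 187.0, 276.0, 274.0], 0.94), ([187.0, 182.0, 276.0, 264.0], 0.62)]
dish [([247.0, 286.0, 290.0, 327.0], 0.55)]
vial [([181.0, 192.0, 197.0, 220.0], 0.57)]
tin [([174.0, 174.0, 196.0, 193.0], 0.76), ([210.0, 164.0, 251.0, 182.0], 0.38)]
hook_a [([186.0, 1
[... 206 characters left out ...]
083, 0.2, -539.344], [-0.199, 0.019, 0.98, -1648.126], [0.0, 0.0, 0.0, 1.0]]
turner_mid []
paddle_mid [([116.0, 233.0, 155.0, 276.0], 0.98), ([181.0, 222.0, 212.0, 271.0], 0.86), ([271.0, 235.0, 316.0, 269.0], 0.8), ([131.0, 172.0, 164.0, 212.0], 0.79), ([208.0, 288.0, 222.0, 343.0], 0.6)]
fork_mid []
spreader_mid [([401.0, 197.0, 421.0, 251.0], 0.59)]
knob_mid [([240.0, 117.0, 324.0, 214.0], 0.68)]
stand [([243.0, 117.0, 327.0, 212.0], 0.97)]
dish [([187.0, 156.0, 223.0, 187.0], 0.94)]
vial [([361.0, 146.0, 371.0, 164.0], 0.57), ([187.0, 155.0, 224.0, 186.0], 0.56)]
tin [([398.0, 148.0, 422.0, 174.0], 0.55)]
hook_a [([240.0, 112.0, 328.0, 211.0], 0.94), ([239.0, 116.0, 327.0, 213.0], 0.63)]
```

```bash
python3 - <<'E'
import cv2
a=cv2.imread('pics/top0.png');cv2.imwrite('pics/t1.png',cv2.resize(a[100:360,80:440],None,fx=2.2,fy=2.2,interpolation=cv2.INTER_CUBIC))
a=cv2.imread('pics/scene0.png');cv2.imwrite('pics/s1.png',cv2.resize(a[150:400,150:430],None,fx=2.4,fy=2.4,interpolation=cv2.INTER_CUBIC))
E
```

```text
(no output)
```

View pics/t1.png

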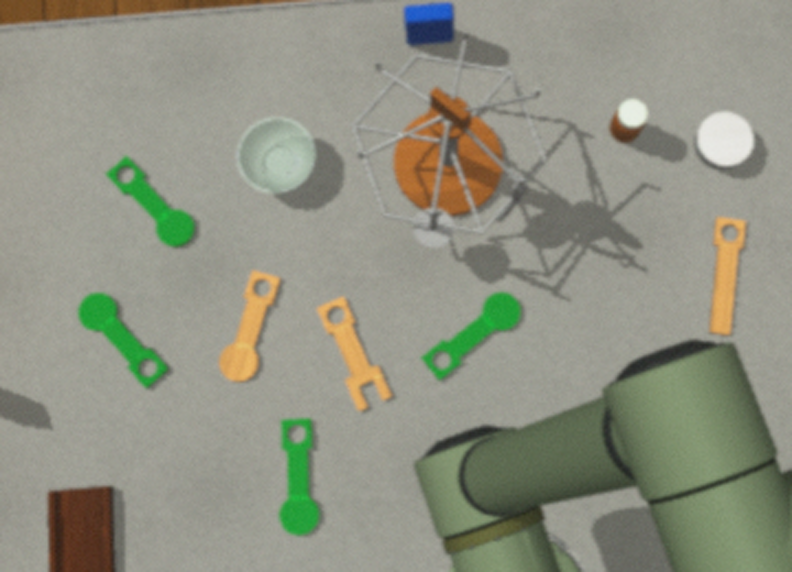

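View pics/s1.png

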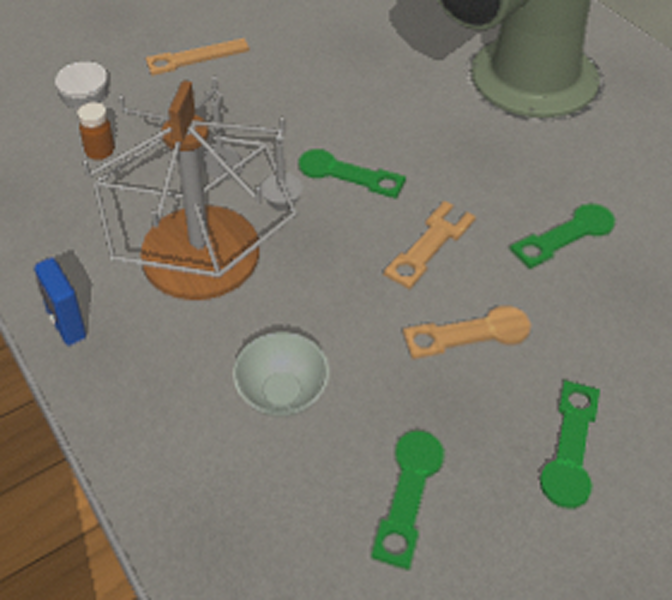

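```bash
cat > h.py <<'E'
from workcell import *
import cv2,numpy as np
from scipy.spatial.transform import Rotation as R
def proj(f,P):
    P=np.atleast_2d(P).astype(float);W=f['world_to_cam'];c=P@W[:3,:3].T+W[:3,3]
    s=np.c_[c[:,0],-c[:,1]]/-c[:,2:3];s=s*(1+f['k1']*(s**2).sum(1,keepdims=True))
    K=f['mtx'];return s*[K[0,0],K[1,1]]+K[:2,2]
def rectify(f,z,x0,x1,y0,y1,s=1.):
    # image rows: x from x1 down to x0, cols: y from y1 to y0 ; s px per mm
    xs=np.arange(x1,x0,-1/s);ys=np.arange(y1,y0,-1/s);X,Y=np.meshgrid(xs,ys,indexing='ij')
    p=proj(f,np.c_[X.ravel(),Y.ravel(),np.full(X.size,z)]).astype(np.float32).reshape(*X.shape,2)
    return cv2.remap(f['img'],p[...,0],p[...,1],cv2.INTER_CUBIC)
def tans(f,z=8,x0=150,x1=900,y0=-550,y1=550):
    im=rectify(f,z,x0,x1,y0,y1);hsv=cv2.cvtColor(im,cv2.COLOR_RGB2HSV)
    m=cv2.inRange(hsv,(8,70,150),(24,255,255))
    cs,hi=cv2.findContours(m,cv2.RETR_CCOMP,cv2.CHAIN_APPROX_NONE);out=[]
    for i,c in enumerate(cs):
        if hi[0][i][3]<0 and cv2.contourArea(c)>1500:
            w=lambda p:np.array([x1-p[1],y1-p[0]])
            holes=[cs[j] for j in range(len(cs)) if hi[0][j][3]==i and cv2.contourArea(cs[j])>150]
            M=cv2.moments(c);cen=w((M['m10']/M['m00'],M['m01']/M['m00']))
            e=None
            if holes:
                h=max(holes,key=cv2.contourArea);N=cv2.moments(h);e=w((N['m10']/N['m00'],N['m01']/N['m00']))
            out.append((cen,e,cv2.contourArea(c),cv2.minAreaRect(c)))
    return im,out
E
python3 - <<'E'
from h import *
f=grab_frame('top')
im,o=tans(f)
for cen,e,a,r in o:
    s='';
    if e is not None:
        d=e-cen;th=np.degrees(np.arctan2(d[1],d[0]));u=d/np.hypot(*d);s=('eye',e.round(1),'ang',th.round(1),'mid',(e-65*u).round(1),'dist',np.hypot(*d).round(1))
    print(cen.round(1),a,np.round(r[1]),s)
g=grab_frame('scene')
im2,o2=tans(g)
for cen,e,a,r in o2: print('scene',cen.round(1),None if e is None else e.round(1),a)
# stand guess: rectify at z=225 and crop
b=rectify(f,225,480,880,-300,150,1.7)
cv2.imwrite('pics/r225.png',b[:,:,::-1])
E
```

```text
[390.6 205.2] 6733.5 [172.  58.] ('eye', array([446.4, 225.5]), 'ang', np.float64(20.0), 'mid', array([385.3, 203.3]), 'dist', np.float64(59.4))
[438.6 357. ] 7059.5 [ 60. 171.] ('eye', array([497.9, 334.8]), 'ang', np.float64(-20.6), 'mid', array([437. , 357.6]), 'dist', np.float64(63.3))
[ 462.9 -372. ] 6779.0 [ 50. 183.] ('eye', array([ 522. , -385.5]), 'ang', np.float64(-12.9), 'mid', array([ 458.6, -371.1]), 'dist', np.float64(60.6))
[618.4  33.8] 2145.0 [62. 50.] 
[669.6  95.9] 3808.0 [ 59. 105.] 
scene [393.2 211.8] [446.6 232.1] 6017.0
scene [439.4 362.7] [498.3 341.6] 6714.0
scene [ 465.8 -365. ] [ 524.5 -378. ] 6462.5
```

View pics/r225.png

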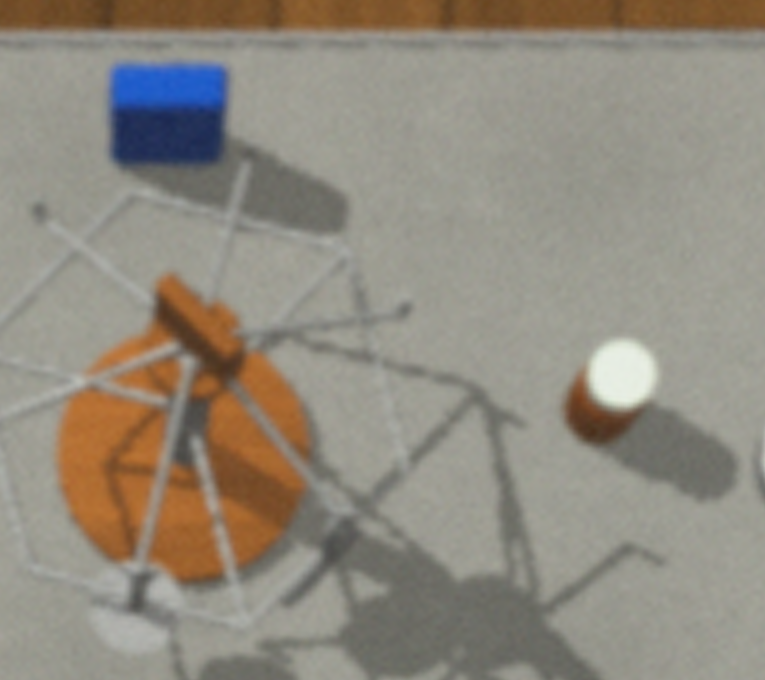

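```bash
cat >> h.py <<'E'
def plan(x,y,z,yaw):
    """row to TCP target (mm) tool down with jaw axis at yaw deg (mod 180)"""
    o=get_obs();R0=R.from_quat(np.roll(o['eef_rot'],-1));p=np.array(o['position'])
    for k in(0,180):
        a=np.radians(yaw+k);X=np.array([np.cos(a),np.sin(a),0]);Y=np.array([0,0,-1.])
        T=R.from_matrix(np.c_[X,Y,np.cross(X,Y)])
        d=R0.inv().apply(np.array([x,y,z])-p)/1000;rv=np.degrees((R0.inv()*T).as_rotvec())
        print('row',(np.round(d,4)+0).tolist(),np.round(rv,1).tolist())
def state():
    o=get_obs();M=R.from_quat(np.roll(o['eef_rot'],-1)).as_matrix()
    print('t',round(o['clock'],2),'p',np.round(o['position'],1),'jaw',np.degrees(np.arctan2(M[1,0],M[0,0])).round(1),'down',M[2,1].round(3),'q',np.round(o['q'],2),'F',np.round(o['wrist_force'],1),'gap',round(o['finger_gap'],3))
    return o,M
E
python3 - <<'E'
from h import *
o,M=state();print(M.round(2))
f=grab_frame('top')
b=rectify(f,300,600,740,-40,110,4)
for d in masks_of(f,'stand')[:1]+masks_of(f,'knob_mid')[:1]: print(d['rect'],d['score'])
# foot disc centre at z=20
hs=cv2.cvtColor(rectify(f,20,540,780,-90,160,1),cv2.COLOR_RGB2HSV);m=cv2.inRange(hs,(5,120,100),(18,255,255))
c=max(cv2.findContours(m,0,1)[0],key=cv2.contourArea);(u,v),r=cv2.minEnclosingCircle(c);print('foot incl knob',780-v,160-u,r)
vis=cv2.cvtColor(m,cv2.COLOR_GRAY2RGB);
cv2.imwrite('pics/knob.png',np.hstack([cv2.resize(b,(560,560))[:,:,::-1]*1,cv2.resize(vis,(240,240))[:0].reshape(0,240,3) if 0 else np.vstack([vis[:240,:240],np.zeros((320,240,3),np.uint8)])]))
plan(668,34,330,46+90)
E
```

```text
t 1.2 p [ 205.9 -510.   231.3] jaw -68.0 down -1.0 q [-1.32  0.33 -0.19  1.05 -0.    1.44] F [ 0.4  0.2 -0.4] gap 1.002
[[ 0.37 -0.    0.93]
 [-0.93 -0.    0.37]
 [ 0.   -1.   -0.  ]]
[242.0, 125.7, 321.0, 212.5] 0.73
[396.7, 152.3, 421.0, 171.5] 0.62
foot incl knob 655.0 87.0 57.489227294921875
row [-0.3314, -0.0987, 0.6321] [-0.0, 156.0, -0.0]
row [-0.3314, -0.0987, 0.6321] [-0.0, -24.0, 0.0]
```

View pics/knob.png

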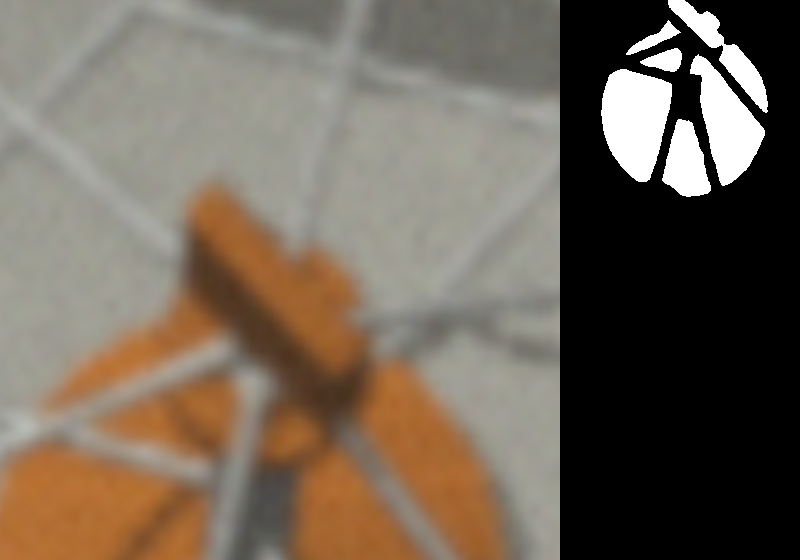

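```bash
python3 -m creep '[[[0,-0.11,0,0,0,0],[0,-0.11,0,0,0,0],[-0.333,-0.11,0.632,0,-23.5,0],[-0.333,-0.11,0.632,0,-23.5,0],[-0.333,-0.11,0.632,0,-23.5,0],[-0.333,-0.11,0.632,0,-23.5,0],[-0.333,-0.11,0.632,0,-23.5,0],[-0.333,-0.11,0.632,0,-23.5,0],[-0.333,-0.11,0.632,0,-23.5,0],[-0.333,-0.11,0.632,0,-23.5,0],[-0.333,-0.11,0.632,0,-23.5,0],[-0.333,-0.11,0.632,0,-23.5,0],[-0.333,-0.11,0.632,0,-23.5,0],[-0.333,-0.11,0.632,0,-23.5,0],[-0.333,-0.11,0.632,0,-23.5,0],[-0.333,-0.11,0.632,0,-23.5,0],[-0.333,-0.11,0.632,0,-23.5,0],[-0.333,-0.11,0.632,0,-23.5,0]]]' 0.25 40; python3 - <<'E'
from h import *
state();plan(666.5,36,262,-44.5)
f=grab_frame('top');im,o=tans(f)
for c,e,a,r in o: print(c.round(1),e,a)
cv2.imwrite('pics/t2.png',cv2.resize(f['img'][60:400,120:520],None,fx=1.8,fy=1.8)[:,:,::-1])
E
```

```text
clock: 3.6
position: [667.0, 34.5, 341.8]
eef_rot: [0.654, -0.654, 0.268, -0.268]
wrist_force: [-0.5, 0.3, -0.1]
finger_gap: 0.75
t 3.6 p [667.   34.5 341.8] jaw -44.6 down -1.0 q [-0.06  0.53  0.4   1.44 -0.    2.29] F [-0.5  0.3 -0.1] gap 0.75
row [-0.0014, 0.0798, 0.0007] [-0.0, -0.1, 0.0]
row [-0.0014, 0.0798, 0.0007] [-0.0, 179.9, -0.0]
[445.8 224.5] [446.32490341 225.69195645] 2221.0
[438.7 357. ] [497.84053276 334.7437005 ] 7059.5
[ 462.  -372.1] [ 520.2817396  -384.98352242] 5823.0
[674.2 108.5] None 1578.0
```

View pics/t2.png

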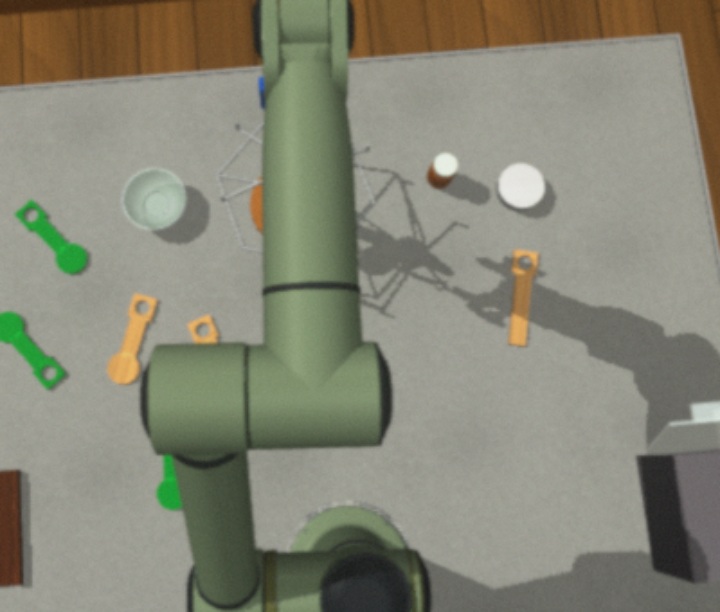

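```bash
python3 -m creep '[[[-0.001,0.04,0.001,0,0,0],[-0.001,0.08,0.001,0,0,0],[-0.001,0.08,0.001,0,0,0]]]' 0.25 40; python3 -m creep '[[[0,0,0,0,0,0],[0,0,0,0,0,0],[0,0,0,0,0,0],[0,0,0,0,0,0],[0,0,0,0,0,0],[0,0,0,0,0,0]]]' 1 40
```

```text
clock: 4.03
position: [664.9, 36.6, 258.2]
eef_rot: [-0.654, 0.655, -0.27, 0.266]
wrist_force: [-0.6, 0.1, -0.1]
finger_gap: 0.755
clock: 4.78
position: [667.7, 37.3, 263.3]
eef_rot: [0.655, -0.654, 0.267, -0.268]
wrist_force: [-2.8, 0.5, 4.6]
finger_gap: 0.159
```

```bash
python3 -m creep '[[[0,0,0,0,-6,0],[0,0,0,0,-12,0],[0,0,0,0,-18,0],[0,0,0,0,-24,0],[0,0,0,0,-30,0],[0,0,0,0,-36,0],[0,0,0,0,-42,0],[0,0,0,0,-48,0],[0,0,0,0,-54,0],[0,0,0,0,-60,0],[0,0,0,0,-66,0],[0,0,0,0,-71,0],[0,0,0,0,-74,0],[0,0,0,0,-74,0],[0,0,0,0,-74,0],[0,0,0,0,-74,0]]]'; python3 -m creep '[[[0,0,0,0,0,0],[0,0,0,0,0,0],[0,0,0,0,0,0],[0,-0.08,0,0,0,0],[0,-0.08,0,0,0,0],[0,-0.08,0,0,0,0]]]' 0.3; python3 - <<'E'
from h import *
state()
print('above spreader');plan(457.7,-369.5,150,77)
E
```

```text
clock: 6.78
position: [669.4, 37.1, 263.3]
eef_rot: [-0.683, 0.684, 0.182, -0.178]
wrist_force: [4.8, 0.0, 4.2]
finger_gap: 0.162
clock: 7.52
position: [668.0, 36.7, 343.0]
eef_rot: [-0.683, 0.684, 0.181, -0.179]
wrist_force: [0.5, 0.2, 0.3]
finger_gap: 0.7
t 7.53 p [668.   36.7 343. ] jaw 29.5 down -1.0 q [-0.06  0.53  0.4   1.44 -0.    1.  ] F [0.5 0.2 0.3] gap 0.7
above spreader
row [-0.3836, 0.1924, -0.2498] [0.2, -47.5, 0.1]
row [-0.3836, 0.1924, -0.2498] [-0.1, 132.5, 0.2]
```

```bash
python3 -m creep '[[[-0.384,0,-0.25,0,-47.5,0],[-0.384,0,-0.25,0,-47.5,0],[-0.384,0,-0.25,0,-47.5,0],[-0.384,0,-0.25,0,-47.5,0],[-0.384,0,-0.25,0,-47.5,0],[-0.384,0,-0.25,0,-47.5,0],[-0.384,0,-0.25,0,-47.5,0],[-0.384,0,-0.25,0,-47.5,0],[-0.384,0.22,-0.25,0,-47.5,0],[-0.384,0.22,-0.25,0,-47.5,0],[-0.384,0.22,-0.25,0,-47.5,0],[-0.384,0.22,-0.25,0,-47.5,0],[-0.384,0.22,-0.25,0,-47.5,0],[-0.384,0.22,-0.25,0,-47.5,0]]]'  0.3 ; python3 - <<'E'
from h import *
state()
f=grab_frame('top');im,o=tans(f)
for c,e,a,r in o: print(c.round(1),e,a)
b=rectify(f,225,480,880,-200,250,1.5)
g=grab_frame('scene')
cv2.imwrite('pics/t3.png',np.hstack([b[:420,:400],cv2.resize(g['img'][150:290,150:280],None,fx=3,fy=3)])[:,:,::-1])
plan(457.7,-369.5,30,77)
E
```

```text
clock: 9.28
position: [456.4, -370.1, 122.0]
eef_rot: [-0.553, 0.554, 0.44, -0.44]
wrist_force: [0.5, -1.2, 0.2]
finger_gap: 0.7
t 9.28 p [ 456.4 -370.1  122. ] jaw 77.0 down -1.0 q [-0.81  0.49 -0.25  0.84 -0.   -0.58] F [ 0.5 -1.2  0.2] gap 0.7
[390.4 205.1] [446.21221865 225.43658449] 6768.0
[438.6 356.8] [497.65779749 334.56725795] 7100.5
[620.2   6.3] None 1877.0
[625.8  50.6] None 2422.5
[670.4  90.5] None 3545.0
[742.4  63.1] None 2465.0
row [0.0016, 0.0931, -0.0001] [0.2, -0.0, -0.1]
row [0.0016, 0.0931, -0.0001] [0.2, 180.0, 0.2]
```

View pics/t3.png

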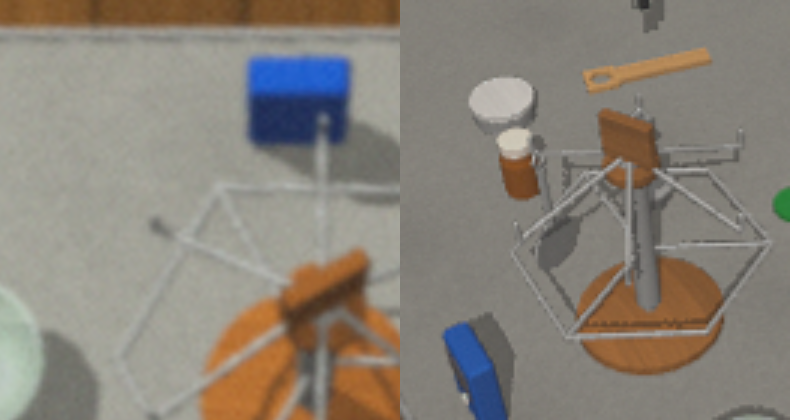

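```bash
python3 -m creep '[[[0.002,0.06,0,0,0,0],[0.002,0.10,0,0,0,0],[0.002,0.119,0,0,0,0],[0.002,0.119,0,0,0,0],[0.002,0.119,0,0,0,0]]]' 0.4; python3 - <<'E'
from h import *
state()
E
python3 -m creep '[[[0,0,0,0,0,0],[0,0,0,0,0,0],[0,0,0,0,0,0],[0,0,0,0,0,0],[0,0,0,0,0,0],[0,0,0,0,0,0]]]' 1 60;  python3 - <<'E'
from h import *
state()
E
```

```text
clock: 10.0
position: [457.7, -369.0, 4.1]
eef_rot: [-0.552, 0.555, 0.44, -0.44]
wrist_force: [0.3, -0.2, 0.2]
finger_gap: 0.603
t 10.0 p [ 457.7 -369.     4.1] jaw 77.0 down -1.0 q [-0.8   0.63 -0.35  0.59 -0.   -0.58] F [ 0.3 -0.2  0.2] gap 0.603
clock: 10.75
position: [457.6, -368.9, 4.3]
eef_rot: [-0.552, 0.555, 0.44, -0.44]
wrist_force: [-1.3, 1.4, 6.3]
finger_gap: 0.313
t 10.75 p [ 457.6 -368.9    4.3] jaw 77.0 down -1.0 q [-0.8   0.63 -0.35  0.59  0.   -0.58] F [-1.3  1.4  6.3] gap 0.313
```

```bash
python3 -m creep '[[[0,-0.02,0,0,0,0],[0,-0.06,0,0,0,0],[0,-0.12,0,0,0,0],[0,-0.18,0,0,0,0],[0,-0.24,0,0,0,0],[0,-0.24,0,0,0,0],[0,-0.24,0,0,0,0]]]';  python3 - <<'E'
from h import *
state()
g=grab_frame('scene');p=proj(g,[457,-369,244])[0].astype(int);print(p)
r0=max(p[1]-60,0);c0=max(p[0]-80,0)
cv2.imwrite('pics/g1.png',cv2.resize(g['img'][r0:r0+120,c0:c0+150],None,fx=5,fy=5)[:,:,::-1])
E
```

```text
clock: 11.62
position: [456.3, -367.7, 242.3]
eef_rot: [-0.553, 0.554, 0.44, -0.44]
wrist_force: [-0.2, 0.6, -1.6]
finger_gap: 0.322
t 11.62 p [ 456.3 -367.7  242.3] jaw 77.0 down -1.0 q [-0.8   0.39 -0.08  1.11 -0.   -0.58] F [-0.2  0.6 -1.6] gap 0.322
[226 122]
```

View pics/g1.png

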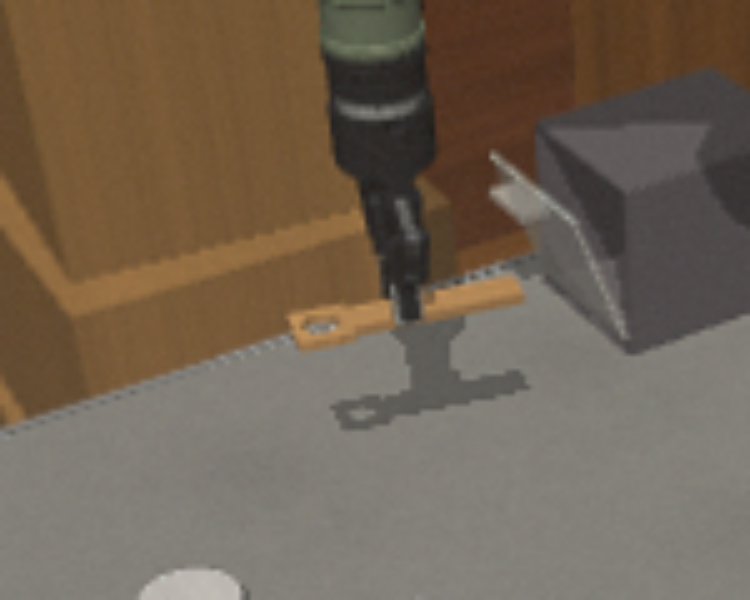

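```bash
python3 - <<'E'
from h import *
plan(472.5,36.5,262,90)
E
```

```text
row [0.3971, -0.0203, 0.0747] [-0.1, -13.0, 0.1]
row [0.3971, -0.0203, 0.0747] [-0.1, 167.0, -0.1]
```

```bash
python3 -m creep '[[[0,-0.02,0,0,0,0],[0.05,-0.02,0.009,0,-2,0],[0.1,-0.02,0.019,0,-3,0],[0.15,-0.02,0.028,0,-5,0],[0.2,-0.02,0.038,0,-6.5,0],[0.25,-0.02,0.047,0,-8,0],[0.3,-0.02,0.056,0,-10,0],[0.34,-0.02,0.064,0,-11,0],[0.37,-0.02,0.070,0,-12,0],[0.39,-0.02,0.073,0,-13,0],[0.397,-0.02,0.075,0,-13,0],[0.397,-0.02,0.075,0,-13,0],[0.397,-0.02,0.075,0,-13,0]]]';  python3 - <<'E'
from h import *
state()
g=grab_frame('scene');f=grab_frame('top')
print(proj(g,[[537.5,36.5,225]]),proj(f,[[537.5,36.5,225]]))
a=cv2.resize(g['img'][140:270,180:310],None,fx=3,fy=3)
b=cv2.resize(f['img'][130:260,215:345],None,fx=3,fy=3)
cv2.imwrite('pics/g2.png',np.hstack([a,b])[:,:,::-1])
E
```

```text
clock: 13.3
position: [472.6, 35.1, 261.8]
eef_rot: [0.5, -0.5, -0.499, 0.5]
wrist_force: [0.3, -0.5, -1.1]
finger_gap: 0.319
t 13.3 p [472.6  35.1 261.8] jaw 89.9 down -1.0 q [-0.08  0.17 -0.33  1.08 -0.   -0.08] F [ 0.3 -0.5 -1.1] gap 0.319
[[263.12545833 191.18563923]] [[287.50059932 197.34273845]]
```

View pics/g2.png

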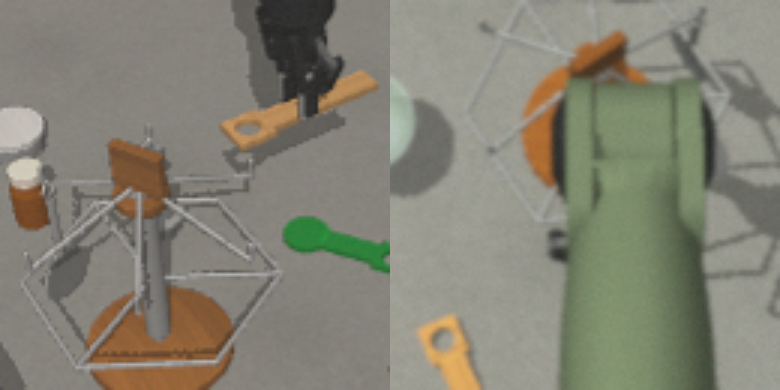

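```bash
python3 -m creep '[[[0.001,0.01,0,0,0,0],[0.001,0.02,0,0,0,0],[0.001,0.028,0,0,0,0],[0.001,0.034,0,0,0,0],[0.001,0.040,0,0,0,0],[0.001,0.045,0,0,0,0],[0.001,0.045,0,0,0,0]]]';  python3 - <<'E'
from h import *
state()
g=grab_frame('scene')
print((proj(g,[[537.5,36.5,225],[537.5,36.5,221],[537.5,36.5,262]])-[215,160])*6)
a=cv2.resize(g['img'][160:235,215:315],None,fx=6,fy=6)
cv2.imwrite('pics/g3.png',a[:,:,::-1])
E
```

```text
clock: 14.28
position: [472.6, 36.9, 216.9]
eef_rot: [0.5, -0.5, -0.5, 0.5]
wrist_force: [-0.0, -0.7, 0.1]
finger_gap: 0.315
t 14.28 p [472.6  36.9 216.9] jaw 90.0 down -1.0 q [-0.08  0.2  -0.4   0.97  0.   -0.08] F [-0.  -0.7  0.1] gap 0.315
[[288.75274998 187.11383537]
 [289.03774611 192.75439587]
 [286.05954659 133.84475561]]
```

View pics/g3.png

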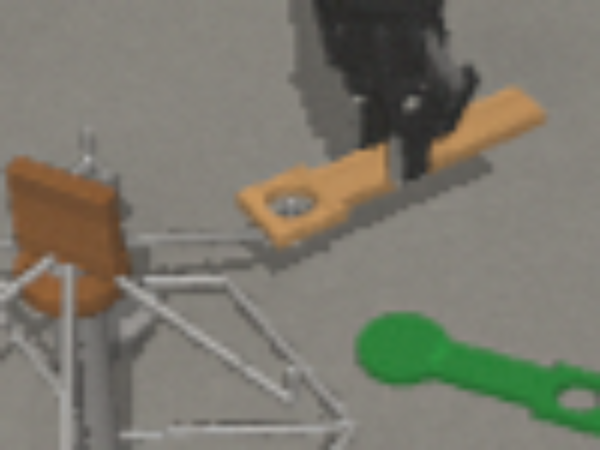

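```bash
python3 -m creep '[[[0,0.002,0,0,0,0],[0,0.002,0,0,0,0],[0,0.002,0,0,0,0],[0,0.002,0,0,0,0],[0,0.002,0,0,0,0],[0,0.002,0,0,0,0],[0,0,0,0,0,0],[0,-0.05,0,0,0,0],[0,-0.1,0,0,0,0],[0,-0.12,0,0,0,0],[0,-0.12,0,0,0,0]]]' 0.1;  python3 - <<'E'
from h import *
state()
g=grab_frame('scene');
a=cv2.resize(g['img'][150:290,180:330],None,fx=4,fy=4)
cv2.imwrite('pics/g4.png',a[:,:,::-1])
im,o=tans(grab_frame('top'))
for c,e,a,r in o: print(c.round(1),e,a)
plan(668,36.8,343,30)
E
```

```text
clock: 15.7
position: [473.8, 36.8, 338.9]
eef_rot: [-0.499, 0.501, 0.501, -0.499]
wrist_force: [0.0, 0.4, -1.4]
finger_gap: 0.898
t 15.7 p [473.8  36.8 338.9] jaw 90.0 down -1.0 q [-0.08  0.13 -0.17  1.26 -0.   -0.08] F [ 0.   0.4 -1.4] gap 0.898
[390.8 205.4] [446.51607268 225.67400419] 6695.0
[464.6 355.1] [524.1790836  333.33823015] 7078.5
[656.3 104.9] None 1568.5
row [0.0, -0.0068, -0.1955] [-0.1, 60.0, -0.0]
row [0.0, -0.0068, -0.1955] [-0.0, -120.0, 0.1]
```

View pics/g4.png

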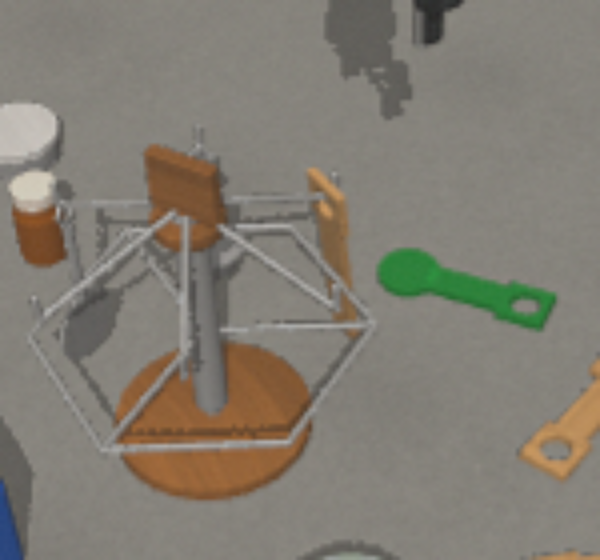

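```bash
python3 -m creep '[[[0,-0.005,-0.05,0,10,0],[0,-0.005,-0.1,0,20,0],[0,-0.005,-0.15,0,30,0],[0,-0.005,-0.18,0,40,0],[0,-0.005,-0.1945,0,50,0],[0,-0.005,-0.1945,0,60,0],[0,-0.005,-0.1945,0,60,0],[0,-0.005,-0.1945,0,60,0],[0,0.035,-0.1945,0,60,0],[0,0.075,-0.1945,0,60,0],[0,0.075,-0.1945,0,60,0],[0,0.075,-0.1945,0,60,0]]]' 0.3 40; python3 -m creep '[[[0,0,0,0,0,0],[0,0,0,0,0,0],[0,0,0,0,0,0],[0,0,0,0,0,0],[0,0,0,0,0,0],[0,0,0,0,0,0]]]' 1 40;python3 -m creep '[[[0,0,0,0,-3,0],[0,0,0,0,-6,0],[0,0,0,0,-10,0],[0,0,0,0,-14,0],[0,0,0,0,-18,0],[0,0,0,0,-22,0],[0,0,0,0,-26,0],[0,0,0,0,-30,0],[0,0,0,0,-34,0],[0,0,0,0,-38,0],[0,0,0,0,-42,0],[0,0,0,0,-46,0],[0,0,0,0,-50,0],[0,0,0,0,-54,0],[0,0,0,0,-57,0],[0,0,0,0,-59,0],[0,0,0,0,-60,0],[0,0,0,0,-60,0],[0,0,0,0,-60,0]]]'; python3 -m creep '[[[0,0,0,0,0,0],[0,0,0,0,0,0],[0,0,0,0,0,0],[0,-0.08,0,0,0,0],[0,-0.08,0,0,0,0],[0,-0.08,0,0,0,0]]]' 0.3; python3 - <<'E'
from h import *
state()
print('above fork');plan(384.5,204.8,343,110)
E
```

```text
clock: 17.3
position: [667.8, 36.8, 264.0]
eef_rot: [-0.683, 0.683, 0.184, -0.183]
wrist_force: [0.7, 0.2, -0.0]
finger_gap: 0.704
clock: 18.05
position: [669.1, 37.4, 263.7]
eef_rot: [-0.683, 0.683, 0.185, -0.182]
wrist_force: [5.1, 2.7, 1.5]
finger_gap: 0.154
clock: 20.42
position: [669.6, 38.3, 263.7]
eef_rot: [-0.499, 0.5, 0.502, -0.498]
wrist_force: [5.9, 5.3, 1.2]
finger_gap: 0.16
clock: 21.18
position: [668.1, 36.6, 344.0]
eef_rot: [-0.499, 0.501, 0.501, -0.499]
wrist_force: [-0.5, 0.0, -0.2]
finger_gap: 0.702
t 21.18 p [668.1  36.6 344. ] jaw 90.0 down -1.0 q [-0.06  0.53  0.4   1.44 -0.   -0.06] F [-0.5  0.  -0.2] gap 0.702
above fork
row [0.1681, 0.0, 0.2837] [0.2, -20.0, -0.1]
row [0.1681, 0.0, 0.2837] [0.1, 160.0, 0.3]
```

```bash
python3 -m creep '[[[0.03,0,0.05,0,-4,0],[0.168,0,0.284,0,-20,0],[0.168,0,0.284,0,-20,0],[0.168,0,0.284,0,-20,0],[0.168,0,0.284,0,-20,0],[0.168,0,0.284,0,-20,0],[0.168,0,0.284,0,-20,0],[0.168,0.25,0.284,0,-20,0],[0.168,0.25,0.284,0,-20,0],[0.168,0.25,0.284,0,-20,0],[0.168,0.25,0.284,0,-20,0],[0.168,0.25,0.284,0,-20,0],[0.168,0.25,0.284,0,-20,0]]]' 0.4 60; python3 - <<'E'
from h import *
state()
im,o=tans(grab_frame('scene'))
for c,e,a,r in o: print(c.round(1),e,a)
plan(384.5,205,3,110)
E
```

```text
clock: 22.8
position: [385.0, 204.7, 93.4]
eef_rot: [-0.406, 0.406, 0.579, -0.579]
wrist_force: [0.8, 0.1, 0.9]
finger_gap: 0.598
t 22.8 p [385.  204.7  93.4] jaw 109.9 down -1.0 q [ 0.32  0.28 -0.67  0.62 -0.   -0.03] F [0.8 0.1 0.9] gap 0.598
[395.2 213.1] [446.92075239 232.31452359] 6013.0
[465.7 360.9] [524.26063995 339.97359428] 6902.5
[687.6  97.7] None 1721.5
row [0.0003, 0.0912, 0.0015] [0.2, -0.1, -0.0]
row [0.0003, 0.0912, 0.0015] [0.0, 179.9, 0.3]
```

Fork is unmoved; descend, grip and lift.

```bash
python3 -m creep '[[[0,0.05,0,0,0,0],[0,0.08,0,0,0,0],[0,0.0905,0,0,0,0],[0,0.0905,0,0,0,0],[0,0.0905,0,0,0,0]]]' 0.4 60; python3 -m creep '[[[0,0,0,0,0,0],[0,0,0,0,0,0],[0,0,0,0,0,0],[0,0,0,0,0,0],[0,0,0,0,0,0],[0,0,0,0,0,0]]]' 1 60; python3 -m creep '[[[0,-0.02,0,0,0,0],[0,-0.06,0,0,0,0],[0,-0.12,0,0,0,0],[0,-0.18,0,0,0,0],[0,-0.24,0,0,0,0],[0,-0.258,0,0,0,0],[0,-0.258,0,0,0,0],[0,-0.258,0,0,0,0]]]';python3 - <<'E'
from h import *
state()
plan(473.5,37.3,262,90)
E
```

```text
clock: 23.48
position: [385.0, 205.4, 3.3]
eef_rot: [-0.405, 0.406, 0.58, -0.578]
wrist_force: [0.5, 1.0, -0.6]
finger_gap: 0.6
clock: 24.22
position: [384.3, 205.2, 3.1]
eef_rot: [-0.405, 0.406, 0.58, -0.579]
wrist_force: [-1.5, 0.1, 11.7]
finger_gap: 0.322
clock: 25.22
position: [382.5, 204.6, 258.7]
eef_rot: [0.406, -0.405, -0.579, 0.58]
wrist_force: [0.1, -0.2, -0.8]
finger_gap: 0.324
t 25.23 p [382.5 204.6 258.7] jaw 110.0 down -1.0 q [ 0.32  0.09 -0.42  1.06 -0.   -0.03] F [ 0.1 -0.2 -0.8] gap 0.324
row [-0.1883, -0.0034, -0.0283] [-0.1, 20.0, -0.0]
row [-0.1883, -0.0034, -0.0283] [-0.0, -160.0, 0.1]
```

```bash
python3 -m creep '[[[-0.03,-0.003,-0.004,0,4,0],[-0.07,-0.003,-0.010,0,8,0],[-0.11,-0.003,-0.017,0,13,0],[-0.15,-0.003,-0.023,0,17,0],[-0.175,-0.003,-0.027,0,20,0],[-0.188,-0.003,-0.028,0,20,0],[-0.188,-0.003,-0.028,0,20,0],[-0.188,-0.003,-0.028,0,20,0],[-0.188,-0.003,-0.028,0,20,0]]]';  python3 - <<'E'
from h import *
state()
g=grab_frame('scene')
print((proj(g,[[538.5,37.3,225],[538.5,37.3,262]])-[215,140])*6)
a=cv2.resize(g['img'][140:235,215:315],None,fx=6,fy=6)
cv2.imwrite('pics/g5.png',a[:,:,::-1])
E
```

```text
clock: 26.35
position: [473.5, 38.6, 262.8]
eef_rot: [-0.5, 0.5, 0.5, -0.5]
wrist_force: [-0.0, -0.2, 0.6]
finger_gap: 0.325
t 26.35 p [473.5  38.6 262.8] jaw 90.1 down -1.0 q [-0.07  0.17 -0.32  1.08  0.   -0.08] F [-0.  -0.2  0.6] gap 0.325
[[287.9327427  308.59462393]
 [285.22239728 255.31913207]]
```

View pics/g5.png

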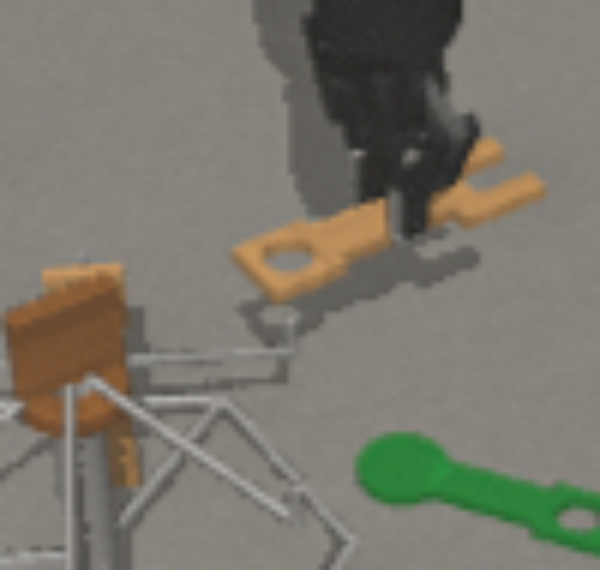

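```bash
python3 -m creep '[[[0,0.01,0,0,0,0],[0,0.02,0,0,0,0],[0,0.028,0,0,0,0],[0,0.034,0,0,0,0],[0,0.040,0,0,0,0],[0,0.045,0,0,0,0],[0,0.047,0,0,0,0],[0,0.047,0,0,0,0]]]';  python3 - <<'E'
from h import *
state()
E
python3 -m creep '[[[0,0,0,0,0,0],[0,0,0,0,0,0],[0,0,0,0,0,0],[0,0,0,0,0,0],[0,0,0,0,0,0],[0,0,0,0,0,0],[0,-0.03,0,0,0,0],[0,-0.09,0,0,0,0],[0,-0.123,0,0,0,0],[0,-0.123,0,0,0,0]]]' 0.1;  python3 - <<'E'
from h import *
state()
g=grab_frame('scene');
a=cv2.resize(g['img'][150:290,180:330],None,fx=4,fy=4)
cv2.imwrite('pics/g6.png',a[:,:,::-1])
plan(668.3,37,340,90)
E
```

```text
clock: 27.4
position: [474.0, 37.7, 215.7]
eef_rot: [0.5, -0.5, -0.5, 0.5]
wrist_force: [-0.2, 0.2, -0.6]
finger_gap: 0.322
t 27.4 p [474.   37.7 215.7] jaw 90.0 down -1.0 q [-0.08  0.2  -0.4   0.97 -0.   -0.08] F [-0.2  0.2 -0.6] gap 0.322
clock: 28.65
position: [475.5, 37.6, 341.5]
eef_rot: [-0.499, 0.502, 0.501, -0.499]
wrist_force: [-0.5, 0.1, -0.9]
finger_gap: 0.897
t 28.65 p [475.5  37.6 341.5] jaw 90.0 down -1.0 q [-0.08  0.13 -0.16  1.27  0.   -0.08] F [-0.5  0.1 -0.9] gap 0.897
row [-0.0007, 0.0, -0.1937] [0.1, -0.0, -0.0]
row [-0.0007, 0.0, -0.1937] [0.0, 180.0, 0.2]
```

View pics/g6.png

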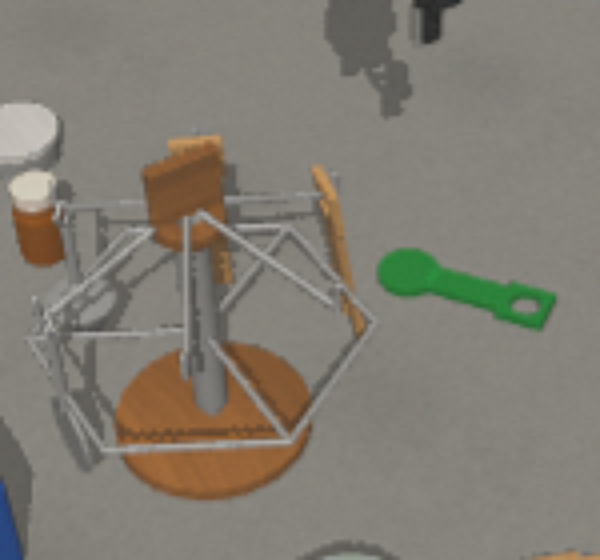

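```bash
python3 -m creep '[[[0,0,-0.05,0,0,0],[0,0,-0.1,0,0,0],[0,0,-0.15,0,0,0],[-0.001,0,-0.193,0,0,0],[-0.001,0,-0.193,0,0,0],[-0.001,0,-0.193,0,0,0],[-0.001,0.035,-0.193,0,0,0],[-0.001,0.078,-0.193,0,0,0],[-0.001,0.078,-0.193,0,0,0],[-0.001,0.078,-0.193,0,0,0]]]' 0.3 40; python3 -m creep '[[[0,0,0,0,0,0],[0,0,0,0,0,0],[0,0,0,0,0,0],[0,0,0,0,0,0],[0,0,0,0,0,0],[0,0,0,0,0,0]]]' 1 40;python3 -m creep '[[[0,0,0,0,-3,0],[0,0,0,0,-6,0],[0,0,0,0,-10,0],[0,0,0,0,-14,0],[0,0,0,0,-18,0],[0,0,0,0,-22,0],[0,0,0,0,-26,0],[0,0,0,0,-30,0],[0,0,0,0,-34,0],[0,0,0,0,-38,0],[0,0,0,0,-42,0],[0,0,0,0,-46,0],[0,0,0,0,-50,0],[0,0,0,0,-54,0],[0,0,0,0,-57,0],[0,0,0,0,-59,0],[0,0,0,0,-60,0],[0,0,0,0,-60,0],[0,0,0,0,-60,0]]]'; python3 -m creep '[[[0,0,0,0,0,0],[0,0,0,0,0,0],[0,0,0,0,0,0],[0,-0.08,0,0,0,0],[0,-0.08,0,0,0,0],[0,-0.08,0,0,0,0]]]' 0.3; python3 - <<'E'
from h import *
state()
for n in('top','scene'):
  im,o=tans(grab_frame(n))
  for c,e,a,r in o: 
    if e is not None: d=e-c;print(n,c.round(1),e,a,np.degrees(np.arctan2(d[1],d[0])),e-65*d/np.hypot(*d))
E
```

```text
clock: 29.95
position: [667.0, 36.8, 263.1]
eef_rot: [-0.499, 0.501, 0.501, -0.499]
wrist_force: [0.5, 0.1, 0.9]
finger_gap: 0.701
clock: 30.7
position: [667.5, 38.3, 262.2]
eef_rot: [-0.5, 0.5, 0.501, -0.499]
wrist_force: [-0.6, 5.6, 4.9]
finger_gap: 0.152
clock: 33.08
position: [668.1, 37.4, 262.2]
eef_rot: [-0.182, 0.184, 0.684, -0.682]
wrist_force: [2.6, 2.7, 5.5]
finger_gap: 0.157
clock: 33.83
position: [667.7, 36.5, 342.3]
eef_rot: [-0.182, 0.184, 0.683, -0.683]
wrist_force: [0.6, 0.1, 0.4]
finger_gap: 0.696
t 33.83 p [667.7  36.5 342.3] jaw 150.0 down -1.0 q [-0.06  0.53  0.4   1.44 -0.   -1.1 ] F [0.6 0.1 0.4] gap 0.696
top [464.5 355. ] [524.0865942  333.07282609] 7106.5 -20.212546090235275 [463.08946385 355.53056614]
scene [465.7 361. ] [524.33743687 340.03630051] 6978.5 -19.633867746810953 [463.11660177 361.87684421]
```

```bash
python3 - <<'E'
from h import *
plan(462,357,342,70)
E
```

```text
row [0.3374, -0.0022, -0.1751] [-0.1, 80.0, 0.0]
row [0.3374, -0.0022, -0.1751] [0.0, -100.0, 0.1]
```

```bash
python3 -m creep '[[[0.337,-0.002,-0.175,0,80,0],[0.337,-0.002,-0.175,0,80,0],[0.337,-0.002,-0.175,0,80,0],[0.337,-0.002,-0.175,0,80,0],[0.337,-0.002,-0.175,0,80,0],[0.337,-0.002,-0.175,0,80,0],[0.337,-0.002,-0.175,0,80,0],[0.337,-0.002,-0.175,0,80,0],[0.337,-0.002,-0.175,0,80,0],[0.337,0.23,-0.175,0,80,0],[0.337,0.23,-0.175,0,80,0],[0.337,0.23,-0.175,0,80,0],[0.337,0.23,-0.175,0,80,0],[0.337,0.23,-0.175,0,80,0],[0.337,0.23,-0.175,0,80,0]]]' 0.4 60; python3 - <<'E'
from h import *
state()
for n in('scene',):
  im,o=tans(grab_frame(n))
  for c,e,a,r in o: print(n,c.round(1),e,a)
plan(462,357,3,70)
E
```

```text
clock: 35.8
position: [463.6, 357.0, 112.1]
eef_rot: [-0.579, 0.579, 0.406, -0.405]
wrist_force: [0.1, 0.1, -0.1]
finger_gap: 0.594
t 35.8 p [463.6 357.  112.1] jaw 70.0 down -1.0 q [ 0.53  0.49 -0.27  0.81 -0.    0.88] F [ 0.1  0.1 -0.1] gap 0.594
scene [465.7 360.8] [524.24340086 339.85297729] 6864.0
row [-0.0015, 0.1099, 0.0021] [0.1, 0.0, 0.1]
row [-0.0015, 0.1099, 0.0021] [0.2, -180.0, -0.2]
```

```bash
python3 -m creep '[[[0,0.06,0,0,0,0],[0,0.1,0,0,0,0],[-0.001,0.109,0.001,0,0,0],[-0.001,0.109,0.001,0,0,0],[-0.001,0.109,0.001,0,0,0]]]' 0.4 60; python3 -m creep '[[[0,0,0,0,0,0],[0,0,0,0,0,0],[0,0,0,0,0,0],[0,0,0,0,0,0],[0,0,0,0,0,0],[0,0,0,0,0,0]]]' 1 60; python3 -m creep '[[[0,-0.02,0,0,0,0],[0,-0.06,0,0,0,0],[0,-0.12,0,0,0,0],[0,-0.18,0,0,0,0],[0,-0.24,0,0,0,0],[0,-0.258,0,0,0,0],[0,-0.258,0,0,0,0],[0,-0.258,0,0,0,0]]]';python3 - <<'E'
from h import *
state()
plan(473.5,37.3,262,90)
E
```

```text
clock: 36.48
position: [463.2, 357.3, 4.2]
eef_rot: [-0.579, 0.579, 0.407, -0.404]
wrist_force: [-0.3, 0.4, 0.2]
finger_gap: 0.603
clock: 37.22
position: [462.6, 356.9, 3.7]
eef_rot: [-0.579, 0.579, 0.407, -0.404]
wrist_force: [-1.7, -1.4, 7.3]
finger_gap: 0.322
clock: 38.22
position: [460.7, 355.8, 258.6]
eef_rot: [0.579, -0.579, -0.405, 0.406]
wrist_force: [-0.2, -0.2, -0.6]
finger_gap: 0.317
t 38.23 p [460.7 355.8 258.6] jaw 70.0 down -1.0 q [ 0.53  0.37 -0.05  1.15 -0.    0.88] F [-0.2 -0.2 -0.6] gap 0.317
row [-0.2949, -0.0031, -0.121] [-0.1, -20.0, -0.1]
row [-0.2949, -0.0031, -0.121] [0.1, 160.0, -0.1]
```

```bash
python3 -m creep '[[[-0.04,-0.003,-0.016,0,-3,0],[-0.09,-0.003,-0.037,0,-6,0],[-0.14,-0.003,-0.057,0,-9,0],[-0.19,-0.003,-0.078,0,-13,0],[-0.24,-0.003,-0.098,0,-17,0],[-0.275,-0.003,-0.113,0,-20,0],[-0.295,-0.003,-0.121,0,-20,0],[-0.295,-0.003,-0.121,0,-20,0],[-0.295,-0.003,-0.121,0,-20,0],[-0.295,-0.003,-0.121,0,-20,0]]]';  python3 - <<'E'
from h import *
state()
g=grab_frame('scene')
print((proj(g,[[538.5,37.3,225],[538.5,37.3,262]])-[215,140])*6)
a=cv2.resize(g['img'][140:235,215:315],None,fx=6,fy=6)
cv2.imwrite('pics/g7.png',a[:,:,::-1])
E
```

```text
clock: 39.48
position: [473.8, 38.5, 262.3]
eef_rot: [0.5, -0.499, -0.5, 0.5]
wrist_force: [0.8, 0.8, -0.7]
finger_gap: 0.315
t 39.48 p [473.8  38.5 262.3] jaw 90.1 down -1.0 q [-0.07  0.17 -0.32  1.08  0.   -0.08] F [ 0.8  0.8 -0.7] gap 0.315
[[287.9327427  308.59462393]
 [285.22239728 255.31913207]]
```

View pics/g7.png

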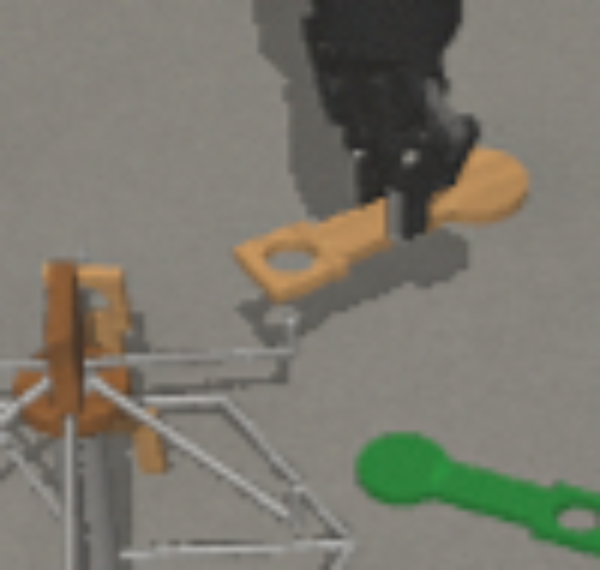

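The hook tip is at (291,315) in the crop and the paddle's eye at (289,256), the same as for the fork. Lower and release.

```bash
python3 -m creep '[[[0,0.01,0,0,0,0],[0,0.02,0,0,0,0],[0,0.028,0,0,0,0],[0,0.034,0,0,0,0],[0,0.040,0,0,0,0],[0,0.045,0,0,0,0],[0,0.047,0,0,0,0],[0,0.047,0,0,0,0]]]'
python3 -m creep '[[[0,0,0,0,0,0],[0,0,0,0,0,0],[0,0,0,0,0,0],[0,0,0,0,0,0],[0,0,0,0,0,0],[0,0,0,0,0,0],[0,-0.03,0,0,0,0],[0,-0.09,0,0,0,0],[0,-0.123,0,0,0,0],[0,-0.123,0.1,0,0,0],[0,-0.123,0.1,0,0,0],[0,-0.123,0.1,0,0,0],[0,-0.123,0.1,0,0,0],[0,-0.123,0.1,0,0,0],[0,-0.123,0.1,0,0,0],[0,-0.123,0.1,0,0,0],[0,-0.123,0.1,0,0,0]]]' 0.1;  python3 - <<'E'
from h import *
state()
g=grab_frame('scene');f=grab_frame('top')
a=cv2.resize(g['img'][150:290,170:310],None,fx=2.8,fy=2.8)
b=cv2.resize(f['img'][100:240,210:350],None,fx=2.8,fy=2.8)
cv2.imwrite('pics/g8.png',np.hstack([a,b])[:,:,::-1])
E
```

```text
clock: 40.52
position: [474.1, 37.6, 215.8]
eef_rot: [0.5, -0.5, -0.5, 0.5]
wrist_force: [0.4, -0.0, -1.5]
finger_gap: 0.319
clock: 42.65
position: [374.3, 37.6, 338.7]
eef_rot: [0.5, -0.5, -0.5, 0.5]
wrist_force: [0.2, 0.5, -0.5]
finger_gap: 0.901
t 42.65 p [374.3  37.6 338.7] jaw 90.0 down -1.0 q [-0.1  -0.06 -0.37  1.26 -0.   -0.1 ] F [ 0.2  0.5 -0.5] gap 0.901
```

View pics/g8.png

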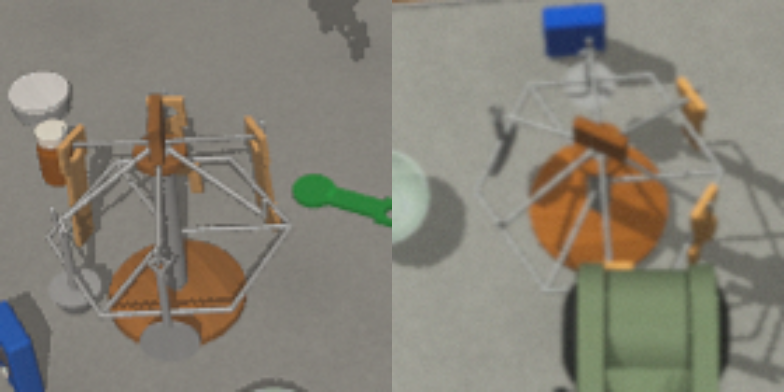

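```bash
python3 -m creep '[[[0,0,0,0,0,0],[0,0,0,0,0,0],[0,0,0,0,0,0],[0,0,0,0,0,0],[0,0,0,0,0,0],[0,0,0,0,0,0],[0,0,0,0,0,0],[0,0,0,0,0,0],[0,0,0,0,0,0],[0,0,0,0,0,0],[0,0,0,0,0,0],[0,0,0,0,0,0]]]';  python3 - <<'E'
from h import *
a=grab_frame('scene')['img'].astype(int)
for _ in range(6): b=grab_frame('scene')['img'].astype(int)
d=abs(a-b).max(2);print('max diff rack',d[150:290,170:310].max(),'noise elsewhere',d[300:,:].max())
print([(c.round(),e) for c,e,_,_ in tans(grab_frame('scene'))[1]])
print(job_done())
E
```

```text
clock: 44.25
position: [374.2, 37.6, 338.8]
eef_rot: [-0.5, 0.5, 0.5, -0.5]
wrist_force: [-0.6, 0.5, 0.0]
finger_gap: 0.896
max diff rack 11 noise elsewhere 14
[]
the job is handed in; nothing more can be done
None
```

I hung all three tan utensils on the shelf, one each on hooks d, c and b: the spreader, then the fork, then the paddle. I turned the rack by its knob before each one so the free hook faced front. No turner was visible in any view, and I did not touch the four green look-alike paddles. The job was handed in at about 45 s of robot time.

- **Knocked paddle:** the paddle moved about 26 mm during the run, so I measured it again before picking it up.
- **Last checks:** the final picture shows all three hanging blade down on separate hooks. Two pictures about 0.3 s apart differ around the rack only by noise, so it is still. No tan utensil is left on the shelf, and the arm is clear of everything.
- **Bystanders:** the dish, vial and tin look unmoved in the pictures, but I did not measure their positions.
- **Camera disagreement:** the two cameras differed by about 6 mm in y on the flat pieces. About half of that came from seeing the eye at an angle, so I averaged the two readings.

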